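# Pack the microscopy instruments and hold the case lid open

## Task

Get the instrument tray ready to be put away: lay (do not drop) the blue-handled brush flat in the tray's blue-lined pocket and the orange-handled spatula flat in the orange-lined pocket, each with its handle towards the tray's white tab and its working end away from it. Then take the wooden case's lid by its steel bar, raise it to 60 degrees (the red mark on the case's side) and keep holding it there with the gripper so that your lab partner can put the tray in: finish while holding it, as it falls shut if let go. Leave the other things on the bench where they are.

Things in the scene. Friction and masses are not known exactly. Their poses are not given: they have to be found in the camera images.
- brush: Flat brush with a blue handle, 150 mm long, about 40 g. Lies flat on the bench at the start. Origin: on its underside, below the middle of the stretch to grip (near its centre of mass); +x runs along it to the working end, +z up. Handle: from x = -75 to +20 mm, 16 mm wide, 12 mm thick; then a 10 mm thick metal ferrule and dark bristles (19 mm wide) up to x = +75 mm.
- brush_tip (a point): Point on the brush's axis at the end of its bristles, 74 mm from its origin.
- spatula: Steel spatula with an orange handle, 150 mm long, about 50 g. Lies flat on the bench at the start. Origin: on its underside, below the middle of the stretch to grip (near its centre of mass); +x runs along it to the working end, +z up. Handle: from x = -75 to +20 mm, 16 mm wide, 12 mm thick; then a thin steel neck and a blade 20 mm wide and 3 mm thick up to x = +75 mm.
- spatula_tip (a point): Point on the spatula's axis at the end of its blade, 74 mm from its origin.
- tray: Grey instrument tray that does not shift, 188 mm (x) by 128 mm (y), with two parallel pockets along its x. Origin: centre of its underside; +z up. A white tab, 70 mm wide, sticks out 18 mm from its -x end. The walls beside the pockets and the block between them stand 16 mm above the bench, but only near the ends: for 38 mm either side of the middle they are cut away down to the 4 mm floor, so that fingers can go down beside a handle. The end walls are 16 mm high.
- pocket_blue: Blue lining of the pocket for the brush. Frame: origin at the centre of the lining's upper face, which is 6 mm above the bench; +x along the pocket, away from the tray's white tab (an instrument laid correctly has its +x the same way); +z up. The pocket between its walls is 172 mm long and 38 mm wide. The two pockets may be either way round, 74 mm apart centre to centre.
- pocket_orange: Orange lining of the pocket for the spatula. Frame: origin at the centre of the lining's upper face, which is 6 mm above the bench; +x along the pocket, away from the tray's white tab (an instrument laid correctly has its +x the same way); +z up. The pocket between its walls is 172 mm long and 38 mm wide. The two pockets may be either way round, 74 mm apart centre to centre.
- lid_angle (a joint): Opening angle of the case's lid in rad: 0 shut, 1.047 = 60 degrees, 1.45 the stop. The lid (about 0.35 kg, no spring, hardly any friction) falls shut from any angle.
- case_lid: The case's dark wooden lid, 170 mm by 260 mm by 12 mm. Origin on the hinge axis at the lid's underside; lid extends along its own -x, y is the hinge axis, z the lid's outer normal; the frame turns with the lid.
- lid_bar (a point): Centre of the lid's round steel bar (12 mm thick, 110 mm long, parallel to the hinge), at (-215, 0, 32) mm in the lid's frame: 45 mm ahead of the lid's front edge, 20 mm above the lid's upper face, carried by a strut at each end. It can be pinched from above, one finger on either side, and turns between the pads as the lid rises. With the lid shut it is 112 mm above the bench.
- lid_hinge (a point): Middle of the lid's hinge axis, 80 mm above the bench, at the case's far side. Fixed to the case: the frame has x horizontal from the case's front to its back (hinge side), y along the hinge, z up. The bar swings about it on a radius of 217 mm.
- case: Wooden storage case that does not shift, 170 mm (x) by 260 mm (y) by 80 mm high without its lid. Origin: centre of its underside; +x from the front (bar side) to the hinge side. On its -y side a thin steel arc with a red mark at 60 degrees shows where the lid's underside should be (look only, nothing to bump into).
- tube_rack: Bystander: blue test tube rack with tubes, 60 x 170 mm, 110 mm high. Origin: centre of its underside.
- slide_box: Bystander: small white and red carton, 80 x 55 x 30 mm. Origin: centre of its underside.
- indicator_box: Bystander: white and red carton, 50 x 100 x 30 mm. Origin: centre of its underside.
- eyepiece: Bystander: black eyepiece standing upright, 34 mm across, 46 mm high. Origin: centre of its underside.
- petri_dish: Bystander: glass dish, 90 mm across, 15 mm high. Origin: centre of its underside.
- reagent: Bystander: amber bottle, 60 mm across, 120 mm high. Origin: centre of its underside.

How it is judged:
By the outcome, as a careful person would: the job done as asked, in the order asked, and still so for the second after the job is handed in, while the arm keeps its last pose, push and grip.
It also fails if it takes over 72 s, if anything falls off the work surface, if the arm or the gripper's body presses on something with over 40 N, if the wrist force passes 120 N, or if a joint passes its speed limit or range.

## Robot

A 6-joint arm with a two-finger parallel gripper is mounted at the origin on the work surface. World frame = base frame: x ahead of the robot, y to its left, z up, the work surface at z = 0. Lengths are in m, angles in rad, forces in N, time in s.
With the tool pointing down it reaches from about 0.375 to 0.9 m from the base axis. Payload 3.1 kg.
Tool frame: the origin (TCP) lies midway between the tips of the shut fingers; the grasp point (between the pads) lies 19 mm behind it; x points along the fingers, y is the direction in which the jaws open and shut, and the axes are right-handed (so a half turn about x gives the same grasp; the last joint's range is limited). The gripper opens to 87 mm and grips with 3 to 60 N. Pads are 19 mm wide; open, the fingers measure 117 mm over their backs; the gripper's body (75 mm by 190 mm) begins 51 mm behind the grasp point.
Start: joints at [-1.363, 0.527, 1.433, -0, 1.181, -0.178], TCP at [0.236, -0.579, 0.223] pointing down, gripper open.
Joint ranges: [-3.08, 3.08], [-0.75, 2.2], [0.22, 2.44], [-1.43, 4.57], [0, 2.65], [-2.85, 2.85]. Speed limits (rad/s): [2.79, 2.79, 3.14, 3.14, 3.14, 3.14].

## Interface

Orientations are given as a unit quaternion [x, y, z, w].
In Python, from rig import get_obs, imaging, robot gives the robot as it stands.
- The arm moves only by the shell command python3 -m inch 'ROWS' [FORCE]. ROWS is JSON, a list of rows, each a list of 3 entries, a list of its own where there are three numbers: the finger opening in mm, from 0 to 87, then the shift along the tool's x, y, z in mm, then the turn, a rotation vector about the tool's x, y, z in degrees. In form: [[grip, [dx, dy, dz], [wx, wy, wz]], ...]. A call has 1 to 12 rows; each row shifts and turns the pose as measured when the row begins, along the tool's axes as they then stand; what a row does not reach is not made up. A row lasts 1/8 s, in which the tool goes at most 62.5 mm and 10.7 degrees, less where a joint would pass 70% of its speed; a pose out of reach is approached as far as the arm can. A call with a gripper value outside its range is refused whole. The fingers move at their own pace and stop on an object; FORCE is the grip in N (left out, the last holds). Time passes only in rows, so rows that do not move let the fingers close. It gives the time, the measured TCP pose, the force and the opening at its end, in the units of the state.
- get_obs(): the state, without advancing time (a new reading comes with each control period).
- imaging.camera(name): name is "scene" or "top" or "wrist"; returns the picture (400x640x3 uint8, red, green, blue); there is no depth.
- imaging.camera_params(name): a dict with "camera_matrix" (3x3 intrinsics, pixels), "xyz" and "rotation" of the camera in the world. Camera axes: x right, y down, z forward; pixel columns grow to the right and rows downward; lengths in m; the calibration is good to about 2 mm. A picture is of the moment at which its call begins: read the wrist's pose just before it. camera_params takes no time and is no camera call; for the wrist camera it gives the pose at the moment of the call.
- robot.hand_in(): hands the job in, once; it reports no verdict.
Trained networks look in the newest picture that a camera, given by its name, has taken for a name from the list of things; names that differ only in an ending like _2 or _b are one class to them, and where a whole thing is asked for, a point or a joint stands for the part that bears it (a point fixed in the world has none). Each returns a list of dicts, best first, with "confidence" (0 to 1); they miss things now and then, are a little off and sometimes report something else, mostly with a low value. They report only what shows in the picture. A call takes as long as a camera call.
- imaging.cut_out(camera, target): "pixels" (400x640 bool, what is visible of it) and "box" ([centre column, centre row, width, height] in pixels, round what is visible of it).
- imaging.tip_of(camera, target): "pixel" ([column, row] in pixels: a listed point, or the origin of a listed thing).
The state is a dict: "time": time; "q": joint angles; "joint_velocities": joint speeds; "joint_torque": joint torques, N m; "position": TCP position; "tool_rot": TCP orientation; "ft_force": force on the tool from outside, world axes, zero at the start; "moment": the same for the moment, N m; "grip_width": finger opening in m.
Only numpy, scipy, OpenCV 4.12 (cv2) and the standard library are available. Lean on these libraries where they do the work, as an engineer would, in place of code of your own. Each camera call takes 0.05 s, during which the arm holds its last target. There are 200 camera calls.

## Working session

There is one attempt and no reset: what is moved stays moved. The work goes in short steps, Python scripts to look and compute and a shell command to move; the robot and the scene stay as the last step left them, time stands still between calls to the robot, and variables do not carry over. Pictures are saved under pics/ and viewed, about 8 in all and at most 12, crops included, and the job is handed in when it is done.

```bash
ls; mkdir -p pics
python3 - <<'E'
from rig import get_obs, imaging, robot
import cv2,numpy as np
o=get_obs(); print({k:np.round(v,3).tolist() for k,v in o.items()})
for n in("top","scene"):
    im=imaging.camera(n); cv2.imwrite(f"pics/{n}0.png",im[:,:,::-1])
    p=imaging.camera_params(n); print(n,{k:np.round(v,3).tolist() for k,v in p.items()})
for t in["brush","brush_tip","spatula","spatula_tip","tray","pocket_blue","pocket_orange","lid_bar","lid_hinge","case","case_lid"]:
    for c in("top","scene"):
        print(t,c,[(np.round(d["pixel"]).tolist(),round(d["confidence"],2)) for d in imaging.tip_of(c,t)][:2])
E
```

```text
pics
{'time': 0.0, 'q': [-1.363, 0.528, 1.434, -0.0, 1.181, -0.179], 'joint_velocities': [0.001, 0.0, 0.0, -0.0, 0.002, 0.001], 'joint_torque': [0.002, -44.003, -17.659, 0.063, 0.058, -0.0], 'position': [0.236, -0.578, 0.222], 'tool_rot': [-0.694, -0.137, 0.694, -0.135], 'ft_force': [0.477, -0.096, 0.212], 'moment': [-0.023, -0.043, -0.053], 'grip_width': 0.087}
top {'camera_matrix': [[513.978, 0.0, 319.639], [0.0, 513.978, 197.029], [0.0, 0.0, 1.0]], 'xyz': [0.373, -0.026, 1.706], 'rotation': [0.712, -0.699, 0.047, -0.047]}
scene {'camera_matrix': [[511.018, 0.0, 319.231], [0.0, 511.018, 202.511], [0.0, 0.0, 1.0]], 'xyz': [1.209, -0.531, 1.171], 'rotation': [0.862, 0.394, -0.135, -0.288]}
brush top [([436.0, 238.0], 0.62), ([191.0, 215.0], 0.31)]
brush scene [([173.0, 278.0], 0.71)]
brush_tip top [([453.0, 223.0], 0.73), ([356.0, 261.0], 0.26)]
brush_tip scene [([167.0, 302.0], 0.91)]
spatula top [([404.0, 240.0], 0.51), ([420.0, 223.0], 0.37)]
spatula scene [([205.0, 254.0], 0.77), ([383.0, 264.0], 0.5)]
spatula_tip top [([420.0, 224.0], 0.53)]
spatula_tip scene [([203.0, 277.0], 0.79)]
tray top [([330.0, 215.0], 0.66), ([381.0, 158.0], 0.36)]
tray scene [([296.0, 225.0], 0.88)]
pocket_blue top [([342.0, 215.0], 0.82)]
pocket_blue scene [([288.0, 230.0], 0.97)]
pocket_orange top [([316.0, 207.0], 0.73), ([304.0, 139.0], 0.47)]
pocket_orange scene [([306.0, 215.0], 0.72), ([174.0, 281.0], 0.31)]
lid_bar top [([246.0, 248.0], 0.91)]
lid_bar scene [([334.0, 121.0], 0.75), ([375.0, 144.0], 0.48)]
lid_hinge top [([194.0, 213.0], 0.93)]
lid_hinge scene [([406.0, 126.0], 0.86)]
case top [([220.0, 226.0], 0.86), ([243.0, 250.0], 0.33)]
case scene [([374.0, 144.0], 0.72)]
case_lid top [([192.0, 215.0], 0.66)]
case_lid scene [([406.0, 126.0], 0.91), ([172.0, 282.0], 0.31)]
```

```bash
cat > h.py <<'E'
from rig import get_obs, imaging, robot
import cv2,numpy as np
from scipy.spatial.transform import Rotation as R
np.set_printoptions(precision=4,suppress=True)
def toworld(cam,px,z,p=None):
    p=p or imaging.camera_params(cam)
    K=np.array(p["camera_matrix"]);c=np.array(p["xyz"])
    r=np.array(p["rotation"]); Rm=R.from_quat(r).as_matrix() if r.size==4 else r
    d=Rm@np.linalg.inv(K)@np.array([px[0],px[1],1.0]); return c+d*(z-c[2])/d[2]
def seg(cam,t,z,p=None):
    "mask centre and long axis on plane z"
    m=imaging.cut_out(cam,t)
    if not m: return None
    ys,xs=np.nonzero(m[0]["pixels"]); hull=cv2.minAreaRect(np.c_[xs,ys].astype(np.float32))
    P=np.array([toworld(cam,b,z,p)[:2] for b in cv2.boxPoints(hull)])
    e=[P[1]-P[0],P[2]-P[1]]; L=max(e,key=np.linalg.norm)
    return P.mean(0),np.degrees(np.arctan2(L[1],L[0])),sorted(map(np.linalg.norm,e)),m[0]["confidence"]
E
python3 - <<'E'
from h import *
a=cv2.imread("pics/top0.png");cv2.imwrite("pics/top0b.png",cv2.resize(a[100:330,120:520],(800,460)))
for c in("top","scene"): imaging.camera(c)
for t,z in dict(brush=.006,brush_tip=.006,spatula=.006,spatula_tip=.002,tray=0.004,pocket_blue=.006,pocket_orange=.006,lid_bar=.112,lid_hinge=.08,case=0).items():
    for c in("top","scene"):
        r=imaging.tip_of(c,t)
        if r: print(t,c,toworld(c,r[0]["pixel"],z))
for t in("brush","spatula","pocket_blue","pocket_orange","tray","lid_bar"):
    print(t,seg("top",t,.112 if t=="lid_bar" else .008), imaging.cut_out("top",t)[0]["box"])
E
```

```text
brush top [ 0.4757 -0.4107  0.006 ]
brush scene [ 0.5595 -0.0551  0.006 ]
brush_tip top [ 0.5241 -0.4693  0.006 ]
brush_tip scene [ 0.5197 -0.453   0.006 ]
spatula top [ 0.4517 -0.2977  0.006 ]
spatula scene [ 0.4625 -0.2927  0.006 ]
spatula_tip top [ 0.5159 -0.3546  0.002 ]
spatula_tip scene [ 0.5159 -0.3445  0.002 ]
tray top [ 0.5544 -0.0555  0.004 ]
tray scene [ 0.5571 -0.0521  0.004 ]
pocket_blue top [ 0.5412 -0.0922  0.006 ]
pocket_blue scene [ 0.5455 -0.0814  0.006 ]
pocket_orange top [ 0.5528 -0.0189  0.006 ]
pocket_orange scene [ 0.5566 -0.0169  0.006 ]
lid_bar top [0.416  0.1995 0.112 ]
lid_bar scene [0.4143 0.202  0.112 ]
lid_hinge top [0.5356 0.3781 0.08  ]
lid_hinge scene [0.5279 0.3833 0.08  ]
case scene [0.4726 0.3292 0.    ]
brush (array([ 0.4774, -0.403 ]), np.float64(-53.33296026775147), [np.float64(0.018748130220317065), np.float64(0.14993369697089778)], 0.75) [434.7, 236.9, 37.2, 29.9]
spatula (array([ 0.4589, -0.2995]), np.float64(-47.97671314737117), [np.float64(0.02147163064213142), np.float64(0.1468682269285763)], 0.68) [402.2, 242.3, 37.5, 31.7]
pocket_blue (array([ 0.5458, -0.0944]), np.float64(-4.008311266917733), [np.float64(0.033741832516121645), np.float64(0.16210917701886973)], 0.66) [341.9, 214.4, 10.2, 46.9]
pocket_orange (array([ 0.5498, -0.0206]), np.float64(-2.5924376822816737), [np.float64(0.036680561000847565), np.float64(0.1651500682686203)], 0.9) [318.1, 212.9, 14.4, 48.8]
tray (array([ 0.5377, -0.0561]), np.float64(-3.689400073766216), [np.float64(0.13382731938556183), np.float64(0.20971885040526886)], 0.79) [328.0, 215.7, 44.7, 58.5]
lid_bar (array([0.4665, 0.2894]), np.float64(-36.214379609772855), [np.float64(0.22197630768846163), np.float64(0.26324419275746275)], 0.9) [211.9, 231.6, 92.0, 100.2]
```

View pics/top0b.png

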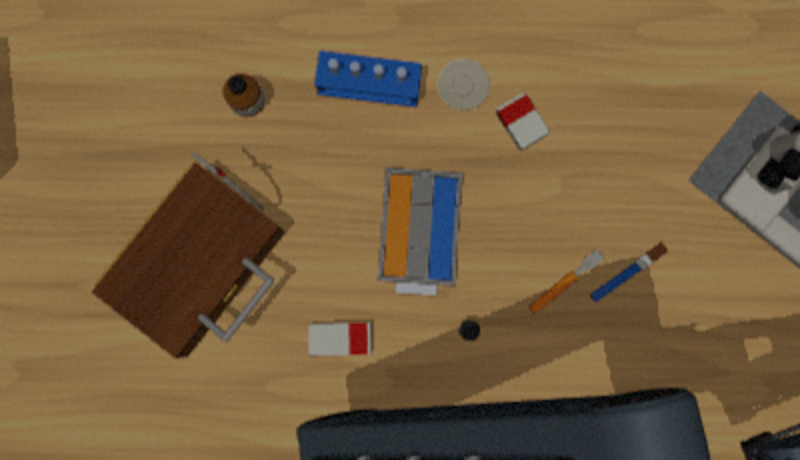

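View pics/scene0.png

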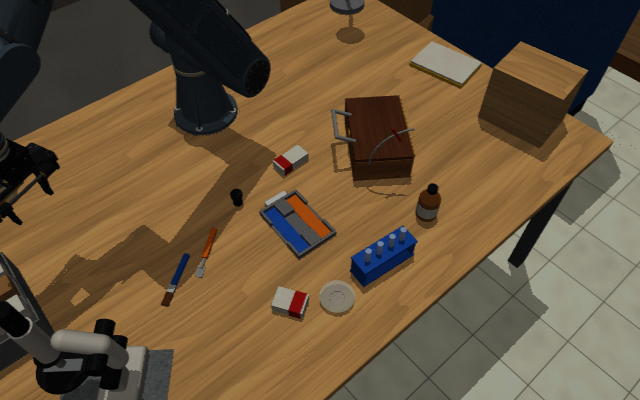

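The top view (zoomed 2x from origin 120,100) shows the tray with its white tab towards the robot at (415,288). Its orange pocket is on the left (398,225) and its blue pocket on the right (445,228). The spatula (565,283) and brush (630,272) both point up and right. The case's bar is at (235,300). The scene view agrees with this.

```bash
cat >> h.py <<'E'
def go(pos,yaw=None,tilt_fix=True):
    """print turn (rotvec deg, tool axes) and then shift (mm) in tool axes after the turn; yaw = heading of tool z, tool x down"""
    o=get_obs(); P=np.array(o["position"]); T=R.from_quat(o["tool_rot"]); M=T.as_matrix()
    cur=np.degrees(np.arctan2(M[1,2],M[0,2])); print("t",round(o["time"],2),"tcp",P,"z-yaw",round(cur,2),"xaxis",M[:,0],"q6",round(o["q"][5],3),"grip",round(o["grip_width"],4),"F",np.round(o["ft_force"],1))
    if yaw is None: yaw=cur
    c,s=np.cos(np.radians(yaw)),np.sin(np.radians(yaw)); z=np.array([c,s,0]);x=np.array([0,0,-1.]);y=np.cross(z,x)
    N=R.from_matrix(np.c_[x,y,z])
    print("turn",(T.inv()*N).as_rotvec(degrees=True),"then shift",N.inv().apply(np.array(pos)-P)*1000)
E
python3 - <<'E'
from h import *
for y in(-50,130): go([.45,-.35,.26],y)
p=imaging.camera_params("wrist");o=get_obs();T=R.from_quat(o["tool_rot"])
print("cam in tool",T.inv().apply(np.array(p["xyz"])-o["position"]),"fwd",R.from_quat(p["rotation"]).apply([0,0,1]))
E
```

```text
t 2.9 tcp [ 0.2358 -0.5788  0.2226] z-yaw -157.84 xaxis [ 0.     -0.0001 -1.    ] q6 -0.179 grip 0.0869 F [ 0.3  0.2 -0. ]
turn [-107.8366    0.0028   -0.0035] then shift [-37.4216 311.1495 -37.6025]
t 2.9 tcp [ 0.2358 -0.5788  0.2226] z-yaw -157.84 xaxis [ 0.     -0.0001 -1.    ] q6 -0.179 grip 0.0869 F [ 0.3  0.2 -0. ]
turn [72.1634 -0.0032 -0.0026] then shift [ -37.4216 -311.1495   37.6025]
cam in tool [-0.162  -0.0013 -0.0756] fwd [-0.2537 -0.1034 -0.9617]
```

```bash
python3 -m inch '[[87,[-3,0,0],[-9.8,0,0]],[87,[-3,0,0],[-9.8,0,0]],[87,[-3,0,0],[-9.8,0,0]],[87,[-3,0,0],[-9.8,0,0]],[87,[-3,0,0],[-9.8,0,0]],[87,[-3,0,0],[-9.8,0,0]],[87,[-3,0,0],[-9.8,0,0]],[87,[-3,0,0],[-9.8,0,0]],[87,[-3,0,0],[-9.8,0,0]],[87,[-3,0,0],[-9.8,0,0]],[87,[-3,0,0],[-9.8,0,0]]]' && python3 -m inch '[[87,[0,52,-6],[0,0,0]],[87,[0,52,-6],[0,0,0]],[87,[0,52,-6],[0,0,0]],[87,[0,52,-6],[0,0,0]],[87,[0,52,-6],[0,0,0]],[87,[0,51,-7],[0,0,0]],[87,[0,0,0],[0,0,0]],[87,[0,0,0],[0,0,0]]]'
cat > look.py <<'E'
from h import *
import sys
name=sys.argv[1]; p=imaging.camera_params("wrist"); im=imaging.camera("wrist"); cv2.imwrite(f"pics/{name}.png",im[:,:,::-1])
for a in sys.argv[2:]:
    t,z=a.split(":"); z=float(z)
    s=seg("wrist",t,z,p); r=imaging.tip_of("wrist",t)
    print(t,"seg",s); print("   origin",[(np.round(d["pixel"],1),toworld("wrist",d["pixel"],z,p)[:2],round(d["confidence"],2)) for d in r[:2]])
E
python3 look.py w1 brush:.008 brush_tip:.006 spatula:.008 spatula_tip:.003; python3 -c "
from h import *
go([.47,-.40,.1],-53)"
```

```text
time: 4.28
position: [0.2357, -0.5783, 0.2561]
tool_rot: [0.279, 0.65, -0.278, 0.65]
ft_force: [0.3, 0.5, 0.2]
grip_width: 0.087
time: 5.28
position: [0.4413, -0.3329, 0.2568]
tool_rot: [0.278, 0.648, -0.28, 0.651]
ft_force: [0.7, 0.1, -0.2]
grip_width: 0.0869
brush seg (array([ 0.4776, -0.3973]), np.float64(125.48378422832116), [np.float64(0.01751419930466818), np.float64(0.1442782298089344)], 0.56)
   origin [(array([307.5, 219.5]), array([ 0.4795, -0.3937]), 0.78)]
brush_tip seg (array([ 0.4781, -0.3977]), np.float64(125.54872242503102), [np.float64(0.017274523536029422), np.float64(0.14428163131385563)], 0.97)
   origin [(array([296.7, 270.4]), array([ 0.5214, -0.4616]), 0.93), (array([393.9,  10.3]), array([ 0.3786, -0.1403]), 0.26)]
spatula seg (array([ 0.4612, -0.2965]), np.float64(129.74812603957713), [np.float64(0.019055937068185126), np.float64(0.1464165194672245)], 0.89)
   origin [(array([350.3, 158.7]), array([ 0.4629, -0.295 ]), 0.92), (array([394.2,  10.8]), array([ 0.3793, -0.1411]), 0.25)]
spatula_tip seg (array([ 0.4619, -0.2963]), np.float64(129.36311233119213), [np.float64(0.018329980183851645), np.float64(0.1481289340740978)], 0.8)
   origin [(array([346.1, 212.6]), array([ 0.5121, -0.3515]), 0.89), (array([572.6,  37.7]), array([ 0.5523, -0.0139]), 0.66)]
t 5.72 tcp [ 0.4409 -0.3332  0.2566] z-yaw -46.62 xaxis [ 0.0026 -0.0031 -1.    ] q6 -1.606 grip 0.0871 F [-0.1 -0.3  0. ]
turn [ 6.3797  0.23   -0.0009] then shift [156.6407 -16.9443  70.8811]
```

```bash
python3 -m inch '[[32,[0,0,0],[7.9,0.2,0]]]' && python3 -c "
from h import *
go([.478,-.3975,.09],-54.5)"
```

```text
time: 5.85
position: [0.4406, -0.3335, 0.2567]
tool_rot: [0.325, 0.628, -0.325, 0.628]
ft_force: [-0.9, 0.9, 0.3]
grip_width: 0.0823
t 5.85 tcp [ 0.4406 -0.3335  0.2567] z-yaw -54.77 xaxis [ 0.0003 -0.0003 -1.    ] q6 -1.465 grip 0.0823 F [-0.9  0.9  0.3]
turn [-0.2706  0.0249 -0.0057] then shift [166.6507  -6.7748  73.8407]
```

```bash
python3 -m inch '[[32,[42,-2,18],[0,0,0]],[32,[42,-2,18],[0,0,0]],[32,[42,-2,18],[0,0,0]],[32,[40,-1,19],[0,0,0]],[32,[0,0,0],[0,0,0]],[32,[0,0,0],[0,0,0]],[32,[0,0,0],[0,0,0]]]'; python3 look.py w2 brush:.008 brush_tip:.006; python3 -c "
from h import *
go([.478,-.3975,.003],-54.5)"
```

```text
time: 6.72
position: [0.4794, -0.4024, 0.0902]
tool_rot: [0.325, 0.625, -0.327, 0.63]
ft_force: [0.3, -0.6, 0.3]
grip_width: 0.0328
brush seg (array([ 0.4739, -0.3922]), np.float64(-53.14693304934105), [np.float64(0.016916384408908632), np.float64(0.13010797195769344)], 0.79)
   origin [(array([320. , 200.3]), array([ 0.4779, -0.3968]), 0.57)]
brush_tip seg (array([ 0.474 , -0.3932]), np.float64(-53.118179476762926), [np.float64(0.016646993291847576), np.float64(0.1306630772815024)], 0.62)
   origin []
t 6.97 tcp [ 0.4795 -0.4025  0.0899] z-yaw -54.93 xaxis [ 0.0056 -0.0064 -1.    ] q6 -1.489 grip 0.0322 F [-0.8  0.7 -0.8]
turn [-0.4253  0.4848 -0.0529] then shift [86.8826  1.7349 -4.947 ]
```

View pics/w2.png

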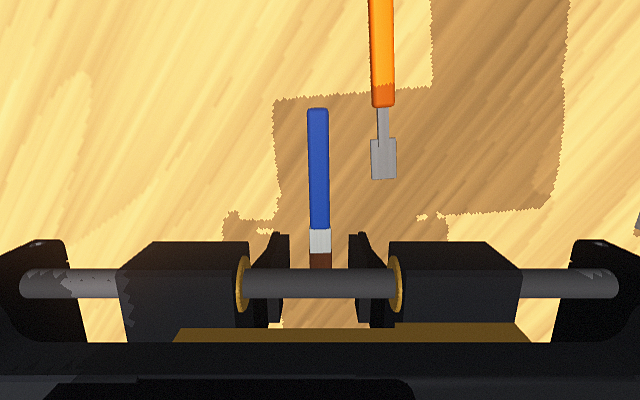

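The wrist view shows the brush between the fingers (column 319). The spatula's blade lies at (383,160), clear of the right finger. I'll descend and grip.

```bash
python3 -m inch '[[32,[30,0.7,-3],[-0.6,0.5,0]],[32,[30,0.7,-2],[0,0,0]],[32,[20,0,0],[0,0,0]],[32,[4,0,0],[0,0,0]],[32,[0,0,0],[0,0,0]]]'; python3 -c "
from h import *
go([.478,-.397,.003],-54.5)"
```

```text
time: 7.6
position: [0.4801, -0.3998, 0.0072]
tool_rot: [0.322, 0.627, -0.323, 0.632]
ft_force: [0.3, 0.3, 0.2]
grip_width: 0.0319
t 7.6 tcp [ 0.4801 -0.3998  0.0072] z-yaw -54.27 xaxis [ 0.0053 -0.0049 -1.    ] q6 -1.498 grip 0.0319 F [0.3 0.3 0.2]
turn [ 0.2294  0.4055 -0.0826] then shift [ 4.2195 -0.0662 -3.4509]
```

```bash
python3 -m inch '[[32,[4,0,-3],[0,0.4,0]],[10,[0,0,0],[0,0,0]],[10,[0,0,0],[0,0,0]],[10,[0,0,0],[0,0,0]],[10,[0,0,0],[0,0,0]]]' 20 && python3 -m inch '[[10,[-30,0,0],[0,0,0]],[10,[-50,0,0],[0,0,0]],[10,[-20,0,0],[0,0,0]],[10,[0,0,0],[0,0,0]]]'; python3 look.py w3 pocket_blue:.006 pocket_orange:.006; python3 -c "
from h import *
go([.546,-.093,.10],-3.5)
imaging.camera('top'); print(seg('top','brush',.1))"
```

```text
time: 8.22
position: [0.4794, -0.3987, 0.0055]
tool_rot: [0.322, 0.628, -0.323, 0.631]
ft_force: [0.7, 0.2, 0.1]
grip_width: 0.0159
time: 8.72
position: [0.4786, -0.398, 0.1073]
tool_rot: [0.323, 0.628, -0.322, 0.63]
ft_force: [-0.6, 1.3, -1.1]
grip_width: 0.016
pocket_blue seg None
   origin [(array([321.9, 249.6]), array([ 0.5085, -0.4326]), 0.72)]
pocket_orange seg None
   origin []
t 8.97 tcp [ 0.4772 -0.3964  0.1041] z-yaw -54.29 xaxis [-0.0016  0.0043 -1.    ] q6 -1.498 grip 0.0159 F [ 0.1 -0.4  0.1]
turn [-50.786   -0.2078  -0.1751] then shift [  4.0712 307.0503  50.1549]
None
```

```bash
python3 -m inch '[[10,[-8,0,0],[-10.2,0,0]],[10,[-8,0,0],[-10.2,0,0]],[10,[-8,0,0],[-10.2,0,0]],[10,[-8,0,0],[-10.2,0,0]],[10,[-8,0,0],[-10,0,0]],[10,[0,51,8],[0,0,0]],[10,[0,51,8],[0,0,0]],[10,[0,51,8],[0,0,0]],[10,[0,51,8],[0,0,0]],[10,[0,51,8],[0,0,0]],[10,[0,51,10],[0,0,0]],[10,[0,0,0],[0,0,0]]]'; python3 look.py w4 pocket_blue:.006 pocket_orange:.006 brush:.12 tray:.016; python3 -c "
from h import *
go([.546,-.093,.06],-3.5)"
```

```text
time: 10.58
position: [0.537, -0.0838, 0.1389]
tool_rot: [0.016, 0.711, -0.008, 0.703]
ft_force: [-0.4, 0.1, -0.8]
grip_width: 0.0156
pocket_blue seg (array([ 0.5277, -0.0167]), np.float64(175.3945982165839), [np.float64(0.03568901440859353), np.float64(0.12441627761828246)], 0.68)
   origin [(array([308.9, 203.2]), array([ 0.5477, -0.0905]), 0.74), (array([384. , 205.2]), array([ 0.5525, -0.0181]), 0.65)]
pocket_orange seg (array([ 0.5277, -0.0167]), np.float64(175.35138556323466), [np.float64(0.03557611098803085), np.float64(0.12452617113568151)], 0.72)
   origin [(array([383.5, 203.6]), array([ 0.5508, -0.0187]), 0.55)]
brush seg (array([ 0.5331, -0.0827]), np.float64(-1.2403386242350463), [np.float64(0.01810566096115512), np.float64(0.13630378210215924)], 0.93)
   origin [(array([320.6, 251.2]), array([ 0.5461, -0.0812]), 0.8)]
tray seg (array([ 0.5169, -0.052 ]), np.float64(175.06410710581645), [np.float64(0.12373332236722875), np.float64(0.15848884357566423)], 0.58)
   origin [(array([343.6, 198.6]), array([ 0.5417, -0.0579]), 0.93)]
t 11.03 tcp [ 0.5371 -0.0886  0.1394] z-yaw -2.39 xaxis [-0.0082  0.0108 -0.9999] q6 -1.908 grip 0.0156 F [-1.1  0.6 -0.6]
turn [ 1.1095 -0.501  -0.5931] then shift [79.4265 -3.8125  9.1018]
```

View pics/w4.png

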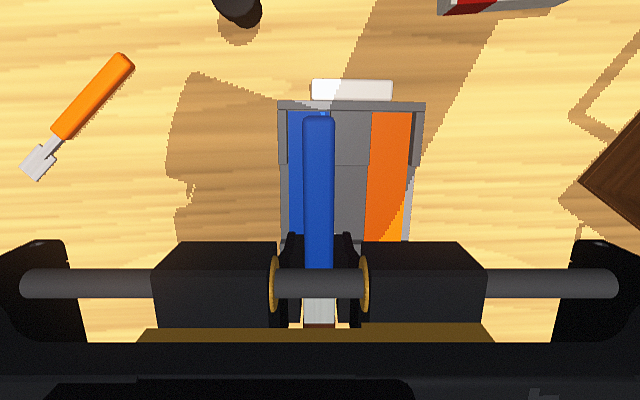

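The wrist view shows the brush held with its handle towards the white tab (350,88). The blue pocket is just left of the brush (295,180) and the orange pocket is to the right (388,180). Their measured poses agree with the top view to about 2 mm.

```bash
python3 -m inch '[[10,[30,-4,5],[1.6,-0.5,-0.6]],[10,[40,0,4],[0,0,0]],[10,[10,0,0],[0,0,0]],[10,[10,0,0],[0,0,0]],[10,[0,0,0],[0,0,0]]]'; python3 -c "
from h import *
go([.546,-.0925,.0115],-4)"
```

```text
time: 11.65
position: [0.548, -0.0965, 0.0494]
tool_rot: [0.026, 0.705, -0.027, 0.709]
ft_force: [-0.6, -0.9, -0.4]
grip_width: 0.0159
t 11.65 tcp [ 0.548  -0.0965  0.0494] z-yaw -4.28 xaxis [ 0.0056 -0.0027 -1.    ] q6 -1.87 grip 0.0159 F [-0.6 -0.9 -0.4]
turn [-0.2846  0.3315  0.1315] then shift [37.9172  3.8768 -2.2665]
```

```bash
python3 -m inch '[[10,[12,4,-2],[0,0.3,0]],[10,[12,0,0],[0,0,0]],[10,[6,0,0],[0,0,0]],[10,[0,0,0],[0,0,0]]]'; python3 -c "
from h import *
go([.546,-.0925,.0115],-4)"
```

```text
time: 12.15
position: [0.5475, -0.0924, 0.0192]
tool_rot: [0.025, 0.705, -0.027, 0.708]
ft_force: [0.6, 0.4, 1.0]
grip_width: 0.0155
t 12.15 tcp [ 0.5475 -0.0924  0.0192] z-yaw -4.26 xaxis [ 0.0033 -0.0035 -1.    ] q6 -1.861 grip 0.0155 F [0.6 0.4 1. ]
turn [-0.2588  0.2016  0.1885] then shift [ 7.7306 -0.2163 -1.4447]
```

```bash
python3 -m inch '[[10,[4,0,-1],[0,0.2,0]],[10,[2.5,0,0],[0,0,0]],[10,[0,0,0],[0,0,0]],[10,[0,0,0],[0,0,0]]]'; python3 -m inch '[[10,[1.5,0,0],[0,0,0]],[10,[0,0,0],[0,0,0]]]'
```

```text
time: 12.65
position: [0.5469, -0.0926, 0.0127]
tool_rot: [0.025, 0.706, -0.028, 0.707]
ft_force: [0.5, 0.1, -1.3]
grip_width: 0.0159
time: 12.9
position: [0.5471, -0.0927, 0.0114]
tool_rot: [0.025, 0.706, -0.028, 0.707]
ft_force: [0.1, 0.2, -0.5]
grip_width: 0.0155
```

```bash
python3 -m inch '[[10,[1,0,0],[0,0,0]],[10,[0,0,0],[0,0,0]],[10,[0,0,0],[0,0,0]]]';python3 -m inch '[[10,[1,0,0],[0,0,0]],[10,[0,0,0],[0,0,0]]]'
```

```text
time: 13.28
position: [0.5473, -0.0928, 0.0114]
tool_rot: [0.025, 0.706, -0.028, 0.707]
ft_force: [0.2, -0.6, -1.5]
grip_width: 0.0158
time: 13.52
position: [0.5474, -0.0928, 0.0112]
tool_rot: [0.025, 0.706, -0.028, 0.707]
ft_force: [0.2, -0.0, -0.5]
grip_width: 0.0156
```

```bash
python3 -m inch '[[10,[2.5,0,0],[0,0,0]],[10,[0,0,0],[0,0,0]]]'
```

```text
time: 13.78
position: [0.5478, -0.093, 0.0115]
tool_rot: [0.024, 0.705, -0.028, 0.708]
ft_force: [0.1, 0.1, -0.2]
grip_width: 0.016
```

The TCP stopped at 11.5 mm, the height predicted for lining contact, so I'll release.

```bash
python3 -m inch '[[30,[0,0,0],[0,0,0]],[30,[0,0,0],[0,0,0]],[30,[0,0,0],[0,0,0]],[30,[-15,0,0],[0,0,0]],[30,[-50,0,0],[0,0,0]],[30,[-50,0,0],[0,0,0]],[30,[-20,0,0],[0,0,0]],[30,[0,0,0],[0,0,0]]]'; python3 look.py w5 brush:.014; python3 -c "
from h import *
imaging.camera('top'); print(seg('top','brush',.014))
go([.4615,-.296,.13],-50.5)"
```

```text
time: 14.78
position: [0.5475, -0.0924, 0.1519]
tool_rot: [0.024, 0.705, -0.028, 0.708]
ft_force: [1.0, 0.9, 0.1]
grip_width: 0.0299
brush seg (array([ 0.5506, -0.0919]), np.float64(-3.7591661512552945), [np.float64(0.01715373168772618), np.float64(0.1494113165565526)], 0.77)
   origin [(array([320.5, 190.2]), array([ 0.5489, -0.0898]), 0.94)]
(array([ 0.4593, -0.2976]), np.float64(-48.85660166119123), [np.float64(0.016960760852730787), np.float64(0.14611321354467627)], 0.59)
t 15.03 tcp [ 0.5453 -0.0917  0.1481] z-yaw -4.25 xaxis [-0.0042 -0.0022 -1.    ] q6 -1.861 grip 0.0298 F [0.2 0.4 0.4]
turn [46.249  -0.1618  0.2271] then shift [  18.1052 -194.6385  104.3602]
```

View pics/w5.png

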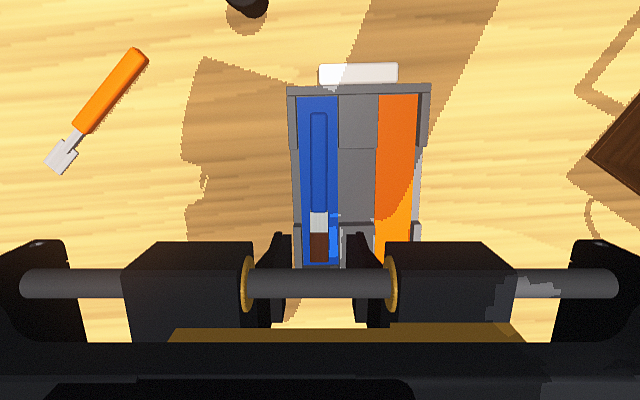

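The brush (319, rows 112–262) lies inside the blue pocket with its handle towards the tab. The spatula is next.

```bash
python3 -m inch '[[32,[0,0,0],[9.3,0,0]],[32,[0,0,0],[9.3,0,0]],[32,[0,0,0],[9.3,0,0]],[32,[0,0,0],[9.3,0,0]],[32,[0,0,0],[9.3,0,0]],[32,[4,-49,26],[0,0,0]],[32,[4,-49,26],[0,0,0]],[32,[4,-49,26],[0,0,0]],[32,[4,-47,26],[0,0,0]],[32,[0,0,0],[0,0,0]],[32,[0,0,0],[0,0,0]]]'; python3 look.py w6 spatula:.008 spatula_tip:.003; python3 -c "
from h import *
go([.4615,-.296,.06],-50.5)"
```

```text
time: 16.4
position: [0.4472, -0.2943, 0.1177]
tool_rot: [0.311, 0.645, -0.312, 0.625]
ft_force: [-0.6, 0.8, -0.6]
grip_width: 0.0318
spatula seg (array([ 0.4547, -0.2881]), np.float64(-49.746673664437026), [np.float64(0.01685695618890276), np.float64(0.1276240697530783)], 0.76)
   origin [(array([331. , 209.2]), array([ 0.4598, -0.2936]), 0.97)]
spatula_tip seg (array([ 0.4551, -0.2894]), np.float64(-49.8685021314933), [np.float64(0.01700655298325096), np.float64(0.12991955434416463)], 0.57)
   origin []
t 16.65 tcp [ 0.4484 -0.2938  0.1188] z-yaw -52.05 xaxis [-0.0253  0.0094 -0.9996] q6 -1.435 grip 0.0319 F [ 0.4 -1.3  0.4]
turn [-1.5453 -1.3279  0.7941] then shift [58.7847  8.7387 10.0498]
```

```bash
python3 -m inch '[[32,[0,0,0],[-2,-1.3,0.8]],[32,[28,8,5],[0,0,0]],[32,[28,1,5],[0,0,0]],[32,[0,0,0],[0,0,0]],[32,[0,0,0],[0,0,0]]]'; python3 -c "
from h import *
go([.461,-.295,.005],-50)"
```

```text
time: 17.27
position: [0.4654, -0.2922, 0.064]
tool_rot: [0.296, 0.641, -0.296, 0.644]
ft_force: [0.2, -0.8, 0.2]
grip_width: 0.0319
t 17.27 tcp [ 0.4654 -0.2922  0.064 ] z-yaw -49.52 xaxis [ 0.0036 -0.0024 -1.    ] q6 -1.472 grip 0.0319 F [ 0.2 -0.8  0.2]
turn [ 0.4797  0.2395 -0.0707] then shift [58.9962 -5.1379 -0.6675]
```

```bash
python3 -m inch '[[32,[20,-5,-1],[0.5,0.2,0]],[32,[20,0,0],[0,0,0]],[32,[10,0,0],[0,0,0]],[32,[0,0,0],[0,0,0]]]'; python3 -c "
from h import *
go([.461,-.295,.005],-50)"
```

```text
time: 17.77
position: [0.4636, -0.296, 0.0178]
tool_rot: [0.298, 0.638, -0.299, 0.644]
ft_force: [0.4, 1.5, 0.2]
grip_width: 0.0322
t 17.77 tcp [ 0.4636 -0.296   0.0178] z-yaw -49.93 xaxis [ 0.0075 -0.0056 -1.    ] q6 -1.473 grip 0.0322 F [0.4 1.5 0.2]
turn [ 0.0664  0.5221 -0.1222] then shift [12.7971 -1.3341 -2.4533]
```

```bash
python3 -m inch '[[32,[8,-1,-2],[0,0.5,0]],[32,[4,0,0],[0,0,0]],[32,[0,0,0],[0,0,0]],[32,[0,0,0],[0,0,0]],[10,[0,0,0],[0,0,0]],[10,[0,0,0],[0,0,0]],[10,[0,0,0],[0,0,0]],[10,[0,0,0],[0,0,0]]]' 20 && python3 -m inch '[[10,[-30,0,0],[0,0,0]],[10,[-50,0,0],[0,0,0]],[10,[-50,0,0],[0,0,0]],[10,[0,0,0],[0,0,0]]]'; python3 -c "
from h import *
go([.5505,-.019,.13],-4)"
```

```text
time: 18.77
position: [0.4626, -0.2961, 0.0071]
tool_rot: [0.299, 0.64, -0.298, 0.643]
ft_force: [-0.6, 0.0, 0.1]
grip_width: 0.0155
time: 19.27
position: [0.4617, -0.2957, 0.1395]
tool_rot: [0.299, 0.64, -0.298, 0.642]
ft_force: [-0.3, -0.3, -0.4]
grip_width: 0.0157
t 19.27 tcp [ 0.4617 -0.2957  0.1395] z-yaw -49.93 xaxis [ 0.0022  0.0009 -1.    ] q6 -1.476 grip 0.0157 F [-0.3 -0.3 -0.4]
turn [-45.9309   0.0922  -0.1041] then shift [  9.4518 282.1995  69.288 ]
```

```bash
python3 -m inch '[[10,[0,0,0],[-9.2,0,0]],[10,[0,0,0],[-9.2,0,0]],[10,[0,0,0],[-9.2,0,0]],[10,[0,0,0],[-9.2,0,0]],[10,[0,0,0],[-9.2,0,0]],[10,[0,50,12],[0,0,0]],[10,[0,50,12],[0,0,0]],[10,[0,50,12],[0,0,0]],[10,[0,50,12],[0,0,0]],[10,[0,50,12],[0,0,0]],[10,[0,33,8],[0,0,0]],[10,[0,0,0],[0,0,0]]]'; python3 look.py w7 spatula:.12 pocket_orange:.006; python3 -c "
from h import *
go([.5505,-.019,.06],-4)"
```

```text
time: 20.78
position: [0.5355, -0.0038, 0.1266]
tool_rot: [0.021, 0.714, -0.011, 0.7]
ft_force: [0.5, -0.7, -0.6]
grip_width: 0.0157
spatula seg (array([ 0.5256, -0.0019]), np.float64(176.69062048778375), [np.float64(0.01588962368168038), np.float64(0.12728803669280062)], 0.68)
   origin [(array([319.1, 249.4]), array([ 0.5379, -0.0021]), 0.56)]
pocket_orange seg (array([ 0.5222, -0.025 ]), np.float64(-2.4301363086366754), [np.float64(0.019822195660838225), np.float64(0.11335890342833159)], 0.66)
   origin [(array([300.7, 214.8]), array([ 0.5523, -0.0182]), 0.64)]
t 21.02 tcp [ 0.5358 -0.0074  0.1275] z-yaw -2.92 xaxis [-0.0179  0.0131 -0.9998] q6 -1.755 grip 0.0155 F [-0.1  0.6 -0.7]
turn [ 1.073  -1.0706 -0.6888] then shift [ 67.5105 -10.5105  15.4764]
```

View pics/w7.png

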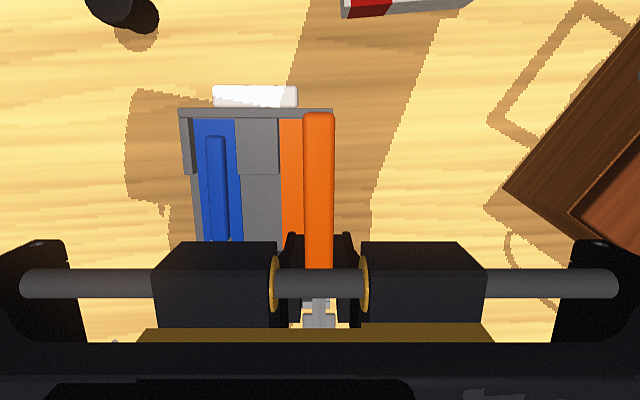

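The wrist view shows the spatula held with its handle towards the tab (255,96), the orange pocket just left of it (290,190), and the brush in the blue pocket (215,190).

```bash
python3 -m inch '[[10,[0,0,0],[1,-1,-0.7]],[10,[30,-10,8],[0,0,0]],[10,[35,0,7],[0,0,0]],[10,[0,0,0],[0,0,0]],[10,[0,0,0],[0,0,0]]]'; python3 -c "
from h import *
go([.5505,-.019,.014],-4)"
```

```text
time: 21.65
position: [0.5507, -0.0231, 0.0631]
tool_rot: [0.026, 0.705, -0.029, 0.708]
ft_force: [0.1, -0.3, -0.4]
grip_width: 0.0157
t 21.65 tcp [ 0.5507 -0.0231  0.0631] z-yaw -4.46 xaxis [ 0.0043 -0.0032 -1.    ] q6 -1.734 grip 0.0157 F [ 0.1 -0.3 -0.4]
turn [-0.4622  0.2572  0.1652] then shift [49.1204  4.0967 -0.4769]
```

```bash
python3 -m inch '[[10,[15,4,0],[-0.5,0.3,0]],[10,[15,0,0],[0,0,0]],[10,[10,0,0],[0,0,0]],[10,[0,0,0],[0,0,0]]]'; python3 -c "
from h import *
go([.5505,-.019,.013],-4)"
```

```text
time: 22.15
position: [0.5519, -0.019, 0.0228]
tool_rot: [0.023, 0.706, -0.026, 0.708]
ft_force: [0.5, -0.2, -1.1]
grip_width: 0.0154
t 22.15 tcp [ 0.5519 -0.019   0.0228] z-yaw -3.92 xaxis [ 0.0023 -0.0038 -1.    ] q6 -1.733 grip 0.0154 F [ 0.5 -0.2 -1.1]
turn [0.0762 0.1458 0.2074] then shift [ 9.8167 -0.0519 -1.3832]
```

```bash
python3 -m inch '[[10,[5,0,-1],[0,0,0]],[10,[4,0,0],[0,0,0]],[10,[0,0,0],[0,0,0]]]'; python3 -m inch '[[10,[2.5,0,0],[0,0,0]],[10,[0,0,0],[0,0,0]]]'; python3 -m inch '[[10,[2.5,0,0],[0,0,0]],[10,[0,0,0],[0,0,0]]]'
```

```text
time: 22.52
position: [0.5511, -0.019, 0.0134]
tool_rot: [0.023, 0.706, -0.026, 0.708]
ft_force: [-0.4, 0.2, -0.0]
grip_width: 0.0156
time: 22.78
position: [0.5517, -0.0192, 0.0137]
tool_rot: [0.023, 0.705, -0.026, 0.708]
ft_force: [0.0, 0.1, -0.3]
grip_width: 0.0158
time: 23.02
position: [0.5524, -0.0194, 0.0133]
tool_rot: [0.022, 0.704, -0.026, 0.709]
ft_force: [0.4, 1.0, -0.1]
grip_width: 0.0157
```

Contact at 13.3 mm, as predicted. Releasing and rising.

```bash
python3 -m inch '[[30,[0,0,0],[0,0,0]],[30,[0,0,0],[0,0,0]],[30,[0,0,0],[0,0,0]],[30,[-15,0,0],[0,0,0]],[30,[-50,0,0],[0,0,0]],[30,[-60,0,0],[0,0,0]],[30,[-60,0,0],[0,0,0]],[30,[-20,0,0],[0,0,0]],[30,[0,0,0],[0,0,0]]]'; python3 look.py w8 spatula:.014 brush:.014; python3 -c "
from h import *
go([.44,.16,.25],-34)"
```

```text
time: 24.15
position: [0.5514, -0.0185, 0.2277]
tool_rot: [0.022, 0.704, -0.026, 0.71]
ft_force: [0.9, 0.9, -1.1]
grip_width: 0.0302
spatula seg (array([ 0.552 , -0.0182]), np.float64(-3.5236096249378943), [np.float64(0.01691046397560693), np.float64(0.14634426125598263)], 0.81)
   origin [(array([320.3, 174.6]), array([ 0.5544, -0.0162]), 0.64)]
brush seg (array([ 0.5492, -0.0911]), np.float64(-3.6838151722839187), [np.float64(0.017510421312115682), np.float64(0.14832423716600385)], 0.79)
   origin [(array([259.1, 174.5]), array([ 0.5493, -0.0891]), 0.7)]
t 24.4 tcp [ 0.5493 -0.0181  0.2234] z-yaw -3.93 xaxis [ 0.0001 -0.0035 -1.    ] q6 -1.735 grip 0.0299 F [-0.4  0.4 -0.8]
turn [30.0737  0.0733  0.187 ] then shift [ -26.5697   86.5516 -190.2458]
```

View pics/w8.png

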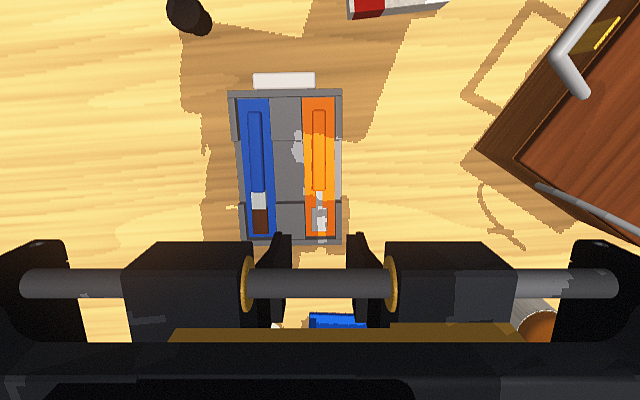

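Both instruments lie in their pockets with their handles towards the tab: the brush at (258,170) and the spatula at (319,170). Next is the bar.

```bash
python3 -m inch '[[50,[-5,0,0],[10,0,0]],[50,[-5,0,0],[10,0,0]],[50,[-5,0,0],[10,0,0]],[50,[-4,22,-48],[0,0,0]],[50,[-4,22,-48],[0,0,0]],[50,[-3,22,-48],[0,0,0]],[50,[0,21,-46],[0,0,0]],[50,[0,0,0],[0,0,0]],[50,[0,0,0],[0,0,0]]]'; python3 look.py w9 lid_bar:.112 lid_hinge:.08 case_lid:.08; python3 -c "
from h import *
go([.416,.2005,.16],-34)"
```

```text
time: 25.52
position: [0.436, 0.1661, 0.2378]
tool_rot: [0.21, 0.683, -0.217, 0.665]
ft_force: [-0.4, 0.4, 0.3]
grip_width: 0.0499
lid_bar seg (array([0.4721, 0.2979]), np.float64(-22.780037786715802), [np.float64(0.20929292366973135), np.float64(0.2346984910504667)], 0.92)
   origin [(array([339.8, 142.5]), array([0.4061, 0.2092]), 0.57)]
lid_hinge seg (array([0.3641, 0.0943]), np.float64(91.75358322124471), [np.float64(0.04290278567680622), np.float64(0.09102869536481341)], 0.72)
   origin [(array([556.8, 142.6]), array([0.5312, 0.383 ]), 0.64)]
case_lid seg (array([0.481 , 0.3066]), np.float64(143.741118611355), [np.float64(0.2279246099354232), np.float64(0.2616286499288484)], 0.73)
   origin [(array([555.6, 143.3]), array([0.5311, 0.3818]), 0.91)]
t 25.88 tcp [0.4365 0.1655 0.2385] z-yaw -35.27 xaxis [-0.0254 -0.0005 -0.9997] q6 -0.836 grip 0.0498 F [0.6 0.3 0.2]
turn [-1.264  -1.1808  0.8532] then shift [ 78.4697  17.5611 -36.5652]
```

View pics/w9.png

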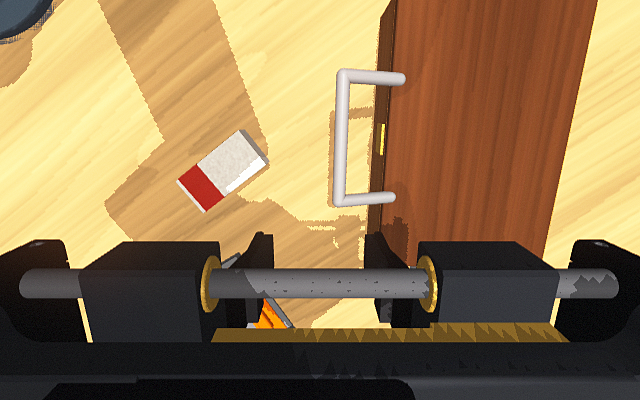

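The wrist view shows the bar upright from (343,74) to (340,203), with the lid to its right and the carton (222,170) well clear to its left.

```bash
python3 -c "
from h import *
a=toworld('wrist',(343,74),.112);b=toworld('wrist',(340,202),.112);d=b-a
print(a,b,(a+b)/2,np.linalg.norm(d),np.degrees(np.arctan2(d[1],d[0])))
h=toworld('wrist',(556.3,143),.08); print(h,h-(a+b)/2)
go([*((a+b)/2)[:2],.16],-34)"
```

```text
[0.361  0.2434 0.112 ] [0.4525 0.1779 0.112 ] [0.4068 0.2107 0.112 ] 0.11249323028135345 -35.55743436297331
[0.5329 0.3823 0.08  ] [ 0.1261  0.1716 -0.032 ]
t 25.88 tcp [0.4365 0.1655 0.2385] z-yaw -35.27 xaxis [-0.0254 -0.0005 -0.9997] q6 -0.836 grip 0.0498 F [0.6 0.3 0.2]
turn [-1.264  -1.1808  0.8532] then shift [ 78.4697  20.8278 -49.8831]
```

```bash
python3 -m inch '[[32,[0,0,0],[0.2,-1.2,0.8]],[32,[25,10,-24],[0,0,0]],[32,[25,10,-24],[0,0,0]],[32,[20,0,0],[0,0,0]],[32,[0,0,0],[0,0,0]],[32,[0,0,0],[0,0,0]]]'; python3 look.py w10 lid_bar:.112;python3 -c "
from h import *
go([.4075,.209,.093],-35.5)"
```

```text
time: 26.62
position: [0.4107, 0.2096, 0.1685]
tool_rot: [0.218, 0.67, -0.216, 0.676]
ft_force: [-0.1, 0.7, 0.2]
grip_width: 0.0322
lid_bar seg (array([0.4572, 0.3028]), np.float64(138.7275361868223), [np.float64(0.19454932680086207), np.float64(0.22936548669333612)], 0.65)
   origin [(array([311. , 210.2]), array([0.404 , 0.2095]), 0.93), (array([437.5, 177.7]), array([0.4363, 0.2951]), 0.61)]
t 26.77 tcp [0.411  0.2096 0.1687] z-yaw -35.71 xaxis [ 0.01   -0.0003 -0.9999] q6 -0.715 grip 0.0322 F [0.3 0.1 0.4]
turn [-0.2097  0.4766 -0.3223] then shift [75.6747 -2.4713 -2.5088]
```

View pics/w10.png

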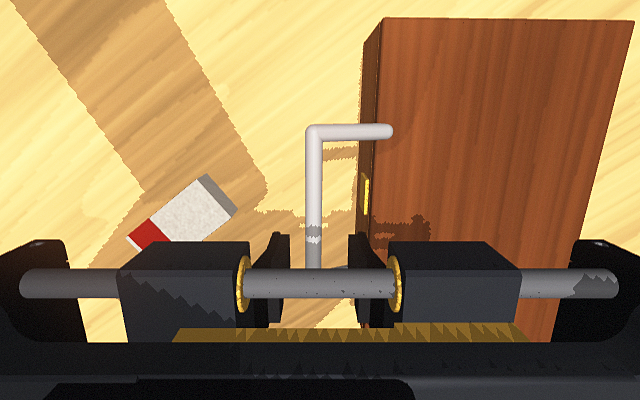

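The bar (column 314) sits between the fingers, about 2–3 mm to the -y side, which matches the computed shift. Descending.

```bash
python3 -m inch '[[32,[30,-2.5,-2.5],[-0.2,0.5,-0.3]],[32,[30,0,0],[0,0,0]],[32,[12,0,0],[0,0,0]],[32,[0,0,0],[0,0,0]],[32,[0,0,0],[0,0,0]]]';python3 -c "
from h import *
go([.4075,.209,.093],-35.5)"
```

```text
time: 27.4
position: [0.4128, 0.2094, 0.0989]
tool_rot: [0.218, 0.67, -0.214, 0.677]
ft_force: [0.5, -0.4, 0.5]
grip_width: 0.0319
t 27.4 tcp [0.4128 0.2094 0.0989] z-yaw -35.6 xaxis [ 0.0109  0.0032 -0.9999] q6 -0.723 grip 0.0319 F [ 0.5 -0.4  0.5]
turn [-0.0947  0.4048 -0.5112] then shift [ 5.9214 -3.4416 -4.0925]
```

```bash
python3 -m inch '[[32,[6,-3.4,-4],[0,0.4,-0.5]],[32,[0,0,0],[0,0,0]],[4,[0,0,0],[0,0,0]],[4,[0,0,0],[0,0,0]],[4,[0,0,0],[0,0,0]],[4,[0,0,0],[0,0,0]],[4,[0,0,0],[0,0,0]]]' 30;python3 -c "
from h import *
go([.4075,.209,.093],-35.5)"
```

```text
time: 28.28
position: [0.4071, 0.2077, 0.0942]
tool_rot: [0.215, 0.673, -0.216, 0.674]
ft_force: [0.3, -0.4, -0.3]
grip_width: 0.0117
t 28.27 tcp [0.4071 0.2077 0.0942] z-yaw -35.47 xaxis [ 0.0003 -0.0025 -1.    ] q6 -0.72 grip 0.0117 F [ 0.3 -0.4 -0.3]
turn [0.0306 0.0948 0.1066] then shift [ 1.214   1.2669 -0.4669]
```

Gripped on the bar at 11.7 mm. I'll raise it along the arc to about 30° and then correct.

```bash
python3 -m inch '[[4,[-18.5,3.6,0],[0,0,0]],[4,[-18.5,5,0],[0,0,0]],[4,[-17.5,7,0],[0,0,0]],[4,[-17,8,0],[0,0,0]],[4,[-16,10,0],[0,0,0]],[4,[-15.5,11,0],[0,0,0]],[4,[0,0,0],[0,0,0]]]'
cat > arc.py <<'E'
from h import *
import sys
th=np.radians(float(sys.argv[1])); u=np.array([np.cos(np.radians(54.5)),np.sin(np.radians(54.5))])
B0=np.array([.4071,.2077]); o=get_obs()
M=R.from_quat(o["tool_rot"]).as_matrix(); g=np.array(o["position"])-.019*M[:,0]
d=(g[:2]-B0)@u; up=g[2]-.1132
x,z=d-.215,up+.032; print("radius",np.hypot(x,z),"theta",np.degrees(np.arctan2(z,-x)-np.arctan2(.032,.215)))
T=B0+u*(.215-.215*np.cos(th)+.032*np.sin(th)); go([*T,.0942+.215*np.sin(th)+.032*np.cos(th)-.032],-35.5)
E
python3 arc.py 45
```

```text
time: 29.15
position: [0.4323, 0.2417, 0.1971]
tool_rot: [0.21, 0.674, -0.219, 0.673]
ft_force: [0.2, -1.2, -1.8]
grip_width: 0.011
radius 0.21895051244511868 theta 29.57667784309152
t 29.15 tcp [0.4323 0.2417 0.1971] z-yaw -35.38 xaxis [-0.0056 -0.0113 -0.9999] q6 -0.657 grip 0.011 F [ 0.2 -1.2 -1.8]
turn [0.1157 0.1158 0.7113] then shift [-39.7272  43.2712  -0.7152]
```

```bash
python3 -m inch '[[4,[-14.5,13,0],[0,0,0.7]],[4,[-13.5,14,0],[0,0,0]],[4,[-12,15.5,0],[0,0,0]],[4,[0,0,0],[0,0,0]]]'; python3 arc.py 60
```

```text
time: 29.65
position: [0.4531, 0.2703, 0.2349]
tool_rot: [0.207, 0.675, -0.221, 0.672]
ft_force: [1.7, -0.9, -2.5]
grip_width: 0.0108
radius 0.22039771080084822 theta 43.11374870447697
t 29.65 tcp [0.4531 0.2703 0.2349] z-yaw -35.26 xaxis [-0.0096 -0.0172 -0.9998] q6 -0.615 grip 0.0108 F [ 1.7 -0.9 -2.5]
turn [0.2357 0.1197 1.1208] then shift [-29.5169  57.5462  -1.1335]
```

```bash
python3 -m inch '[[4,[-11.5,16,0],[0,0,1]],[4,[-9.5,17,0],[0,0,0]],[4,[-7,17,0],[0,0,0]],[4,[0,0,0],[0,0,0]],[4,[0,0,0],[0,0,0]]]'; python3 arc.py 60
```

```text
time: 30.28
position: [0.4777, 0.3037, 0.261]
tool_rot: [0.206, 0.675, -0.222, 0.672]
ft_force: [-0.7, -3.2, 3.0]
grip_width: 0.011
radius 0.22049147678572498 theta 55.88997545974874
t 30.27 tcp [0.4777 0.3037 0.261 ] z-yaw -35.23 xaxis [-0.0111 -0.0203 -0.9997] q6 -0.573 grip 0.011 F [-0.7 -3.2  3. ]
turn [0.2718 0.152  1.3162] then shift [-3.4179 16.0745 -1.752 ]
```

```bash
python3 -m inch '[[4,[-3.5,8,-1],[0,0,0.6]],[4,[-3,7,0],[0,0,0.6]],[4,[0,0,0],[0,0,0]],[4,[0,0,0],[0,0,0]],[4,[0,0,0],[0,0,0]]]'; python3 arc.py 60
python3 - <<'E'
from h import *
im=imaging.camera("scene"); cv2.imwrite("pics/s11.png",cv2.resize(im[40:220,260:500,::-1],(800,600),interpolation=cv2.INTER_CUBIC))
for t in("lid_bar","case_lid","lid_hinge"): print(t,[(np.round(d["pixel"],1),round(d["confidence"],2)) for d in imaging.tip_of("scene",t)[:2]])
p=imaging.camera_params("scene"); Rm=R.from_quat(p["rotation"]).as_matrix()
H=np.array([.4071+.215*np.cos(np.radians(54.5)),.2077+.215*np.sin(np.radians(54.5)),.08]);u=np.array([np.cos(np.radians(54.5)),np.sin(np.radians(54.5)),0]);v=np.array([-u[1],u[0],0])
def pj(X):
    c=Rm.T@(X-np.array(p["xyz"])); k=np.array(p["camera_matrix"])@c; return k[:2]/k[2]
print("hinge",pj(H))
for a in(55,58,60,62,65):
    t=np.radians(a); e=np.array([*(-u[:2]*np.cos(t)),np.sin(t)])
    n=np.array([*(u[:2]*np.sin(t)),np.cos(t)])
    print(a,"edge corner -y",(pj(H+e*.17-v*.13)-[260,40])*10/3,"hinge corner",(pj(H-v*.13)-[260,40])*10/3,"bar",pj(H+e*.215+n*.032))
E
```

```text
time: 30.9
position: [0.485, 0.3137, 0.2665]
tool_rot: [0.211, 0.673, -0.217, 0.675]
ft_force: [-1.1, -3.4, 3.2]
grip_width: 0.011
radius 0.22065202962868266 theta 59.34414565136302
t 30.9 tcp [0.485  0.3137 0.2665] z-yaw -35.26 xaxis [-0.0007 -0.0085 -1.    ] q6 -0.568 grip 0.011 F [-1.1 -3.4  3.2]
turn [0.235  0.2471 0.4202] then shift [ 2.1146  3.6886 -1.9137]
lid_bar [(array([385.7,  72.7]), 0.75)]
case_lid [(array([405.7, 127.6]), 0.78)]
lid_hinge [(array([404.8, 127. ]), 0.58), (array([287.8, 227.1]), 0.42)]
hinge [404.0581 126.415 ]
55 edge corner -y [412.245  285.3632] hinge corner [509.2698 394.9786] bar [377.6905  76.8518]
58 edge corner -y [422.1736 280.2024] hinge corner [509.2698 394.9786] bar [381.6397  75.1768]
60 edge corner -y [428.9674 276.937 ] hinge corner [509.2698 394.9786] bar [384.3215  74.143 ]
62 edge corner -y [435.8894 273.8185] hinge corner [509.2698 394.9786] bar [387.0377  73.1778]
65 edge corner -y [446.4907 269.4281] hinge corner [509.2698 394.9786] bar [391.1664  71.8629]
```

View pics/s11.png

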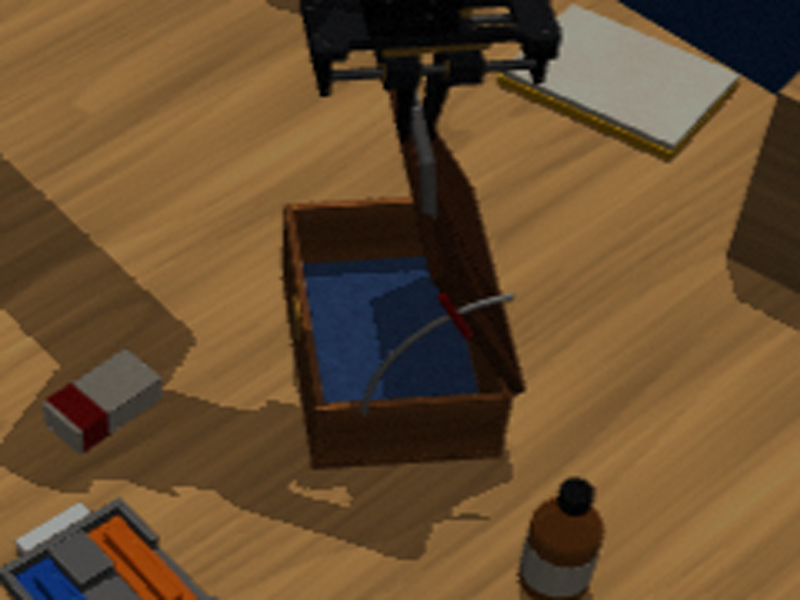

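Run:
```python
from h import *
im=imaging.camera("scene"); c=im[95:165,370:430,::-1]
c=cv2.resize(cv2.convertScaleAbs(c,alpha=1.8,beta=20),(514,600),interpolation=cv2.INTER_CUBIC); cv2.imwrite("pics/s12.png",c)
```

```text
(no output)
```

View pics/s12.png

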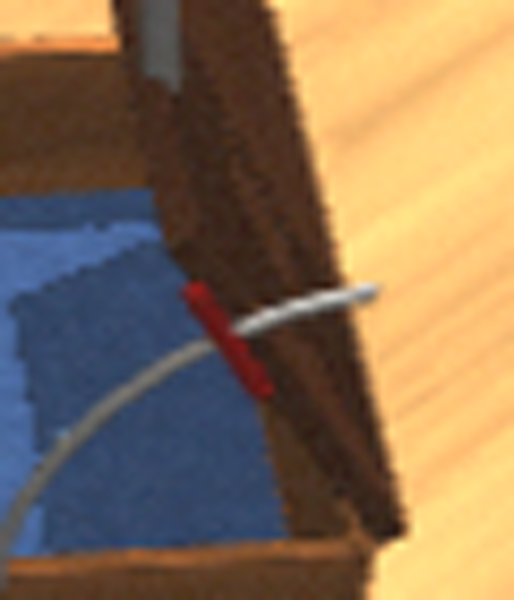

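The lid's lower edge runs from (163,245) to (368,542) in the crop. It lies exactly along the red mark, (190,285)–(268,395), so the lid is at about 60°. The grip is holding, so I'll hand in.

```bash
python3 arc.py 60; python3 -c "
from h import *
print(robot.hand_in())"
```

```text
radius 0.22063952265277642 theta 59.34800198424131
t 31.15 tcp [0.4851 0.3137 0.2665] z-yaw -35.26 xaxis [-0.0008 -0.0086 -1.    ] q6 -0.568 grip 0.0106 F [-0.3 -3.9  3.7]
turn [0.2356 0.246  0.4297] then shift [ 2.1087  3.6733 -1.9506]
the job is handed in; nothing more can be done
None
```

The tray is ready and the lid is being held open: I handed in at 31 s of the 72 s allowed, with the gripper closed on the bar.

- **Instruments:** the brush is in the blue pocket and the spatula in the orange one. Both were lowered until they touched the lining before I let go. The wrist picture afterwards showed both flat inside their pockets, with handles towards the white tab. The measured centres were within about 4 mm of the pocket centres and the angles within 1°.
- **Lid:** in the last scene picture the lid's lower edge lies along the red mark. The arm's own position gave 59.3°. The force on the wrist was about 5 N and the arm was steady just before I handed in.
- **Small disagreement:** the arm's position put the bar 220.6 mm from the hinge instead of the stated 217 mm. That is 3–4 mm off, probably calibration error or a slight shift of the bar between the pads, so I went by the picture for the final angle.
- **Other things on the bench:** I saw no contact with any of them, but I did not measure them again at the end.

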